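Close the parts hopper with its press-and-twist cap

ROBOT

A 7-joint arm with a two-finger parallel gripper is mounted at the origin on the work surface. World frame = base frame: x ahead of the robot, y to its left, z up, the work surface at z = 0. Lengths are in mm, angles in rad, forces in N, time in s.
With the tool pointing down it reaches from about 350 to 900 mm from the base axis. Payload 19.9 kg.
Tool frame: the origin (TCP) lies on the centre line of the jaws, within the pads' length; the fingertips stand 11 mm ahead of it and the grasp point (between the pads) lies 8 mm behind it; x points along the fingers, y is the direction in which the jaws open and shut, and the axes are right-handed (so a half turn about x gives the same grasp; the last joint's range is limited). The gripper opens to 94 mm and grips with 3 to 60 N. Pads are 16 mm wide; open, the fingers measure 119 mm over their backs; the gripper's body (75 mm by 177 mm) begins 78 mm behind the grasp point.
Start: joints at [-1.292, 0.417, -0.01, 1.614, 0.005, 1.111, -0.053], TCP at [196.475, 593.294, 216.425] pointing down, gripper open.
Joint ranges: [-2.81, 2.81], [-0.39, 2.02], [-1.27, 1.25], [0.06, 2.57], [-1.19, 4.33], [0.19, 2], [-2.82, 2.82]. Speed limits (rad/s): [1.89, 1.89, 2.39, 2.39, 3.01, 3.01, 3.01].

INTERFACE

Orientations are given as a rotation vector (axis times angle).
In Python, from bench import manip, cams gives the robot as it stands.
- The arm moves only by the tool jog_arm, never from a script. Its argument "rows" is a list of rows, each a list of 7 numbers: the finger opening in cm, from 0 to 9.4, then the shift along the tool's x, y, z in cm, then the turn, a rotation vector about the tool's x, y, z in degrees. In form: [[gripper, dx, dy, dz, rx, ry, rz], ...]. A call has 1 to 20 rows; each row is the pose to reach, as a shift and turn from the pose commanded when the call began, along the tool's axes at that moment; what a row does not reach only later rows make up. A row lasts 1/8 s, in which the tool goes at most 62.5 mm and 10.7 degrees, less where a joint would pass 70% of its speed; a pose out of reach is approached as far as the arm can. A call with a gripper value outside its range is refused whole. The fingers move at their own pace and stop on an object; "squeeze" is the grip in N (left out, the last holds). Time passes only in rows, so rows that repeat a pose let the fingers close. It gives the time, the measured TCP pose, the force and the opening at its end, in the units of the state.
- manip.observe(): the state, without advancing time (a new reading comes with each control period).
- cams.get_image(name): name is "scene" or "top"; returns the picture (400x640x3 uint8, red, green, blue); there is no depth.
- cams.get_calibration(name): a dict with "fovy" (degrees; the focal length in pixels is half the picture's height over the tangent of half this angle, whatever the lens; pixels are square), "cx", "cy" (the principal point, pixels), "rvec" (rotation vector, rad) and "tvec" (3), from world to camera coordinates, as OpenCV has them. Camera axes: x right, y down, z forward; pixel columns grow to the right and rows downward; lengths in mm; the calibration is good to about 2 mm. A picture is of the moment at which its call begins. get_calibration takes no time and is no camera call.
- manip.job_done(): hands the job in, once; it reports no verdict.
The state is a dict: "time": time; "qpos": joint angles; "dq": joint speeds; "joint_efforts": joint torques, N m; "ee_pos": TCP position; "orientation": TCP orientation; "contact_force": force on the tool from outside, world axes, zero at the start; "moment": the same for the moment, N m; "finger_gap": finger opening in mm.
Only numpy, scipy, OpenCV 4.12 (cv2) and the standard library are available. Lean on these libraries where they do the work, as an engineer would, in place of code of your own. Each camera call takes 0.05 s, during which the arm holds its last target. There are 200 camera calls.

TASK

Lift the orange cap off its hook and close the leaning parts hopper with it: fit the two brass lugs into the slots in the rim, press the cap down against the spring and, while pressing, twist it clockwise until the lugs catch in their pockets under the rim. Let go so that the cap stays locked on the hopper, and leave the other things on the bench where they are.

Things in the scene. Friction and masses are not known exactly. Their poses are not given: they have to be found in the camera images.
- cap: Loose orange cap, 95 to 160 g, hanging upright on the hook. Origin: centre of its underside; z up its axis. Heights along z (mm): black nose, radius 14 at 0 widening to 20 at 6, then 20 up to 20.5; orange flange, radius 32, from 20.5 to 25.5; bail handle above it, top at 58.5. Lugs along +x and -x, handle along y. Its x and y lie along the hook's x and y while it hangs.
- handle (a point): Middle of the crossbar of the cap's square bail handle. Handle 46 mm long along cap y with flat outer post faces at y = -23 and +23, 12 thick (x), crossbar 9 high. Window under it 30 wide, 24 high (cap heights 25.5 to 49.5); the hook's strip runs through it along x. Good grasp: across the 46 mm on the post faces, from above, fingertips no lower than cap height 29.
- lug (a point): Outer end of one of the cap's two brass lugs (at cap x = +29 mm; the other is opposite at -29). Lugs are 8 mm wide along y and span cap heights 5 to 11 mm. White marks on top of the flange show where they are.
- hook: Fixed stand with a level steel strip, 10 wide, 3 thick, top 150 mm above the bench. Origin on the bench under the hanging place. The strip runs along the hook's x from the post at +48 mm to its free end at -19 mm. The post does not rise above the strip.
- hook_tip (a point): Top of the strip's free end, turned up 7 mm above the strip. To take the cap off: raise it 10 to 16 mm (the window allows 21), then draw it at least 75 mm along the hook's -x before raising it further.
- hopper: Fixed round tin hopper, 72 mm across, at the head of the chute, its axis leaning 30 degrees from vertical to the chute's foot (roughly towards the robot). Origin: centre of the mouth, level with the rim's top, 190 mm above the bench; z out of the mouth. Hole 46 mm across. Cap origin along z: -8 mm resting on the spring plate, below -18 free to turn, -20.5 flange meets rim, about -15 locked.
- slot (a point): One of two open slots in the rim, 14 mm wide, out to 31 mm radius (yellow wall behind), centred 60 and 240 degrees counter-clockwise from hopper x, seen from outside. The lugs go in here. Between slot and pocket the rim is 7 mm thick: lug tops must be below that to turn. Only clockwise turning is open; stops bar the other way.
- pocket (a point): One of two pockets under the rim (red marks on top), on the hopper's +x and -x, 60 degrees clockwise of the slots. Here the rim is only 4 mm thick, so the spring lifts the lugs 3 mm into the pocket and they cannot turn back. Stops end the turn about 7 degrees past the pocket's middle. Locked, the flange stands about 5.5 mm above the rim.
- plate (a joint): Brass spring plate in the hopper's mouth, 38 mm across, pushed down by the cap's nose. 0 = up (face 8 mm below the rim top); grows in metres as pressed, at most 0.014. About 2 N to start and 0.7 N more per mm: some 10 N to press the cap far enough, 7 N when locked. It springs back.
- chute: Fixed tilted tin chute, 90 mm wide, with the hopper at its head and a shallow steel bin (130 x 110 x 30 mm) at its foot. Origin on the bench right under the centre of the hopper's mouth; the chute falls along its -x to the bin, whose centre is at x = -190 mm. Its head reaches to x = +85 mm.
- wheelset_a: Bystander: black steel wheelset, 70 mm long along y, 30 mm wheels, in the bin. Origin under its middle.
- wheelset_b: Bystander: like wheelset_a, on the bench.
- wheelset_c: Bystander: like wheelset_a, on the bench.
- tram: Bystander: lime-green plastic tram body, 180 (x) x 50 x 62 mm. Origin: centre of its underside.
- pier: Bystander: grey resin bridge pier, 50 x 40 mm, 94 high. Origin: centre of its underside.
- drill: Bystander: brass-bodied hand drill lying along its x, 240 mm long, 50 high. Origin under its brass body.
Not all that is in view belongs to the job. Leave any blue or turquoise look-alike of the cap alone.

How it is judged:
By the outcome, as a careful person would: the job done as asked, in the order asked, and still so for the second after the job is handed in, with the robot touching nothing.
It also fails if it takes over 54 s, if anything falls off the work surface, if the arm or the gripper's body presses on something with over 40 N, if the wrist force passes 120 N, or if a joint passes its speed limit or range.

## Working session

There is one attempt and no reset: what is moved stays moved. The work goes in short steps, Python scripts to look and compute and a tool call to move; the robot and the scene stay as the last step left them, time stands still between calls to the robot, and variables do not carry over. Pictures are saved under pics/ and viewed, about 8 in all and at most 12, crops included, and the job is handed in when it is done.

Besides the shell and the picture viewer there is one more tool, called after "Emit:" as a command line: name --pt "numbers of a row" for each row, then --argument value for the rest. jog_arm: Moves the arm, as the interface text tells. Its arguments: {"type":"object","properties":{"rows":{"type":"array"},"squeeze":{"type":"number"}},"required":["rows"]}

```bash
mkdir -p pics; ls; python3 - <<'E'
from bench import manip,cams
import cv2,json
for n in("scene","top"):
    im=cams.get_image(n); cv2.imwrite(f"pics/{n}0.png",im[:,:,::-1]); print(n,cams.get_calibration(n))
print(manip.observe())
E
```

```text
pics
scene {'fovy': 47.577745331655464, 'cx': 319.20227522210655, 'cy': 197.32948164701983, 'rvec': array([ 2.3794746 ,  0.67681548, -0.26512864]), 'tvec': array([-433.66878786, -214.6667528 , 1334.48956851])}
top {'fovy': 44.8225408245996, 'cx': 325.7474000798868, 'cy': 193.0444312379219, 'rvec': array([ 2.0078031 , -2.2005587 ,  0.24364628]), 'tvec': array([ -60.88575476,  619.75559683, 1336.81452673])}
{'time': 0.1, 'qpos': array([-1.29247205,  0.41792081, -0.01028217,  1.61408931,  0.00470915,
        1.11069604, -0.05301056]), 'dq': array([ 7.83659572e-04, -3.00363985e-04,  1.23277864e-03, -1.05889745e-03,
        4.01063007e-04, -3.90614418e-05,  1.26576169e-03]), 'joint_efforts': array([ 2.22976919e-04, -8.52572250e+01,  6.39830567e-01, -4.26697183e+01,
       -4.89111466e-02,  1.64046121e-02,  3.89777904e-05]), 'ee_pos': array([196.4240354 , 592.99865617, 215.89423234]), 'orientation': array([ 0.2501546 ,  1.55625484, -0.25186971]), 'contact_force': array([-0.78473931, -0.5002578 , -0.65884802]), 'moment': array([-0.03645295, -0.01256412, -0.02739268]), 'finger_gap': 93.91904950482925}
```

View pics/scene0.png

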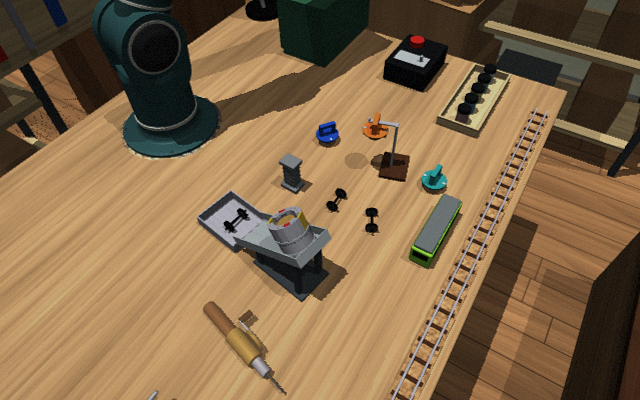

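View pics/top0.png

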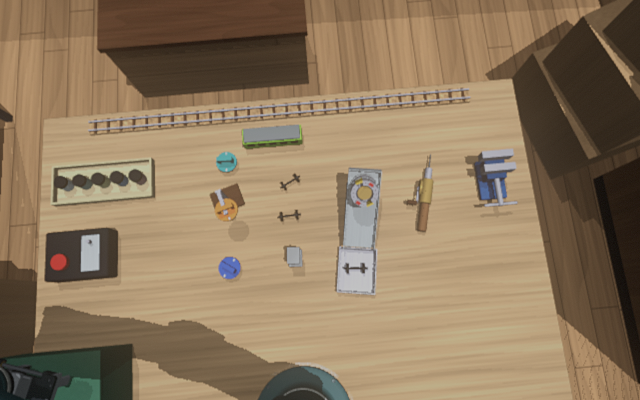

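The scene view has the orange cap at about (375,128) on the hook, with blue (327,132) and turquoise (434,180) look-alikes on the bench. The hopper is at (288,225). In the top view the cap is at (226,209) and the hopper at (364,193). I'll write helpers and look at enlarged crops.

```bash
cat > h.py <<'E'
import numpy as np,cv2
from bench import manip,cams
from scipy.spatial.transform import Rotation as R
def cal(n):
    c=cams.get_calibration(n); f=200/np.tan(np.radians(c['fovy']/2))
    K=np.array([[f,0,c['cx']],[0,f,c['cy']],[0,0,1]]); return K,R.from_rotvec(c['rvec']).as_matrix(),np.array(c['tvec'])
def proj(n,P):
    K,M,t=cal(n); p=(np.atleast_2d(P)@M.T+t)@K.T; return p[:,:2]/p[:,2:]
def ray(n,uv):
    K,M,t=cal(n); d=M.T@np.linalg.inv(K)@[uv[0],uv[1],1]; return -M.T@t,d/np.linalg.norm(d)
def onz(n,uv,z):
    o,d=ray(n,uv); return o+d*(z-o[2])/d[2]
def tri(a,b):
    (o,d),(p,e)=ray("scene",a),ray("top",b)
    s=np.linalg.lstsq(np.c_[d,-e],p-o,rcond=None)[0]; x,y=o+d*s[0],p+e*s[1]
    return (x+y)/2,np.linalg.norm(x-y)
E
python3 - <<'E'
from h import *
for n in("scene","top"): print(n,-cal(n)[1].T@cal(n)[2],proj(n,[[0,0,0],[196,593,216],[500,0,0],[500,300,0]]).round())
s=cv2.imread("pics/scene0.png");t=cv2.imread("pics/top0.png")
def crop(im,x,y,w,h,k): return cv2.resize(im[y:y+h,x:x+w],(w*k,h*k),interpolation=cv2.INTER_CUBIC)
a=np.hstack([crop(s,355,105,66,50,6),crop(t,195,180,66,50,6)])
b=np.hstack([crop(s,255,200,66,50,6),crop(t,331,165,66,50,6)])
cv2.imwrite("pics/c1.png",np.vstack([a,b]))
for n,im in(("scene",s),("top",t)):
    h=cv2.cvtColor(im,cv2.COLOR_BGR2HSV)
    for nm,lo,hi in(("or",(5,190,150),(16,255,255)),("red",(0,150,120),(4,255,255)),("yel",(20,150,120),(32,255,255))):
        k,l,st,c=cv2.connectedComponentsWithStats(cv2.inRange(h,lo,hi))
        print(n,nm,[(st[i].tolist(),c[i].round(1).tolist()) for i in range(1,k) if st[i][4]>5][:14])
E
```

```text
scene [ 918.24283722 -618.03876369  888.74688144] [[172. 124.]
 [333. -16.]
 [315. 192.]
 [371. 124.]]
top [ 300.92345379  -93.21617118 1440.70572089] [[304. 418.]
 [ 45. 375.]
 [290. 238.]
 [189. 247.]]
scene or [([363, 113, 24, 25, 199], [373.4, 127.7]), ([382, 125, 5, 4, 16], [384.0, 126.3])]
scene red [([411, 36, 13, 7, 80], [417.0, 39.0]), ([284, 222, 5, 5, 11], [286.0, 224.1])]
scene yel [([298, 212, 4, 6, 11], [299.2, 214.3]), ([285, 216, 5, 4, 9], [287.0, 217.8]), ([268, 218, 4, 5, 10], [269.6, 219.8]), ([279, 219, 8, 5, 14], [281.6, 221.4])]
top or []
top red [([50, 254, 17, 16, 216], [58.0, 261.6])]
top yel []
```

View pics/c1.png

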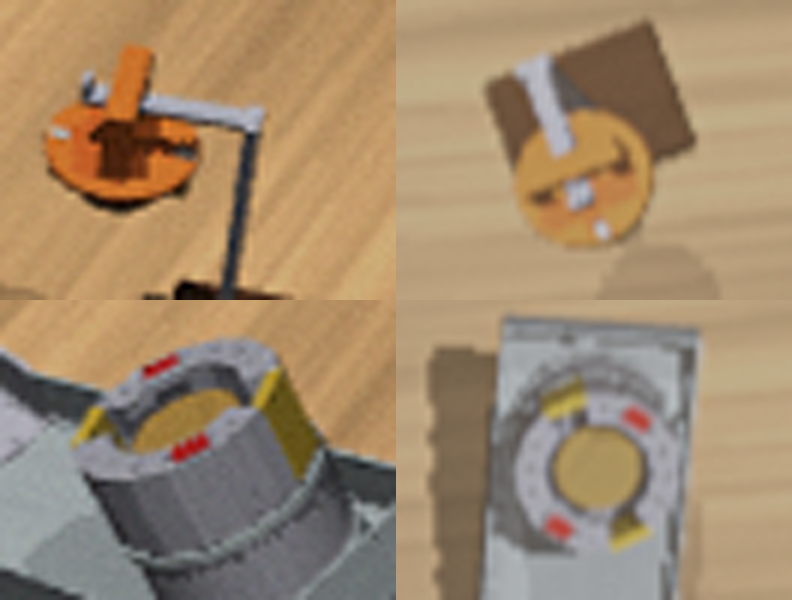

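The crops show the orange cap on the steel strip. It is the only orange one: the blue look-alike is at scene (327,132) and the turquoise one at (434,180), both on the bench, so the hooked one fits the description. The hopper shows two red pocket marks and two yellow slot walls. Next I'll triangulate.

```bash
python3 - <<'E'
from h import *
s=cv2.imread("pics/scene0.png");t=cv2.imread("pics/top0.png")
ht=cv2.cvtColor(t,cv2.COLOR_BGR2HSV)
print(ht[209,219],ht[200,200],ht[230,250],ht[215,226], ht[181,359],ht[203,370],ht[185,371])
m=cv2.inRange(ht,(8,140,120),(18,255,255)); m[:180]=0;m[235:]=0;m[:,:195]=0;m[:,262:]=0
k,l,st,c=cv2.connectedComponentsWithStats(m); i=1+st[1:,4].argmax(); 
cn=max(cv2.findContours((l==i).astype('u1'),0,1)[0],key=cv2.contourArea)
h=cv2.convexHull(cn); print("flange top",st[i],cv2.minEnclosingCircle(h),cv2.fitEllipse(h), onz("top",cv2.fitEllipse(h)[0],125))
sc=lambda x,y:(355+x/6-.4,105+y/6-.4); tc=lambda x,y:(195+(x-396)/6-.4,180+y/6-.4)
print("post",tri(sc(255,115),tc(530,60)),"tip",tri(sc(90,85),tc(578,193)))
print("strip z150",onz("top",tc(530,60),150),onz("top",tc(561,150),150),"mark",onz("top",tc(602,230),126),onz("scene",sc(60,132),126))
sh=lambda x,y:(255+x/6-.4,200+(y-300)/6-.4); th=lambda x,y:(331+(x-396)/6-.4,165+(y-300)/6-.4)
A=tri(sh(190,448),th(637,418));B=tri(sh(160,365),th(558,527));print("red",A,B,(A[0]+B[0])/2, np.linalg.norm(A[0]-B[0]))
print("slotwalls scene/top", tri(sh(85,432),th(565,397)), tri(sh(265,385),th(628,532)))
for a,z in(((338,248),30),((376,248),30),((374,294),30),((337,291),30),((503-396)/6+331,0) and (((503-396)/6+331,165+20/6),190),(((700-396)/6+331,165+35/6),190)): print(onz("top",a,z).round(1))
E
```

```text
[ 18 145 192] [ 17  82 190] [ 17  86 181] [ 14 157 185] [ 24 143 160] [ 24 144 158] [  3 166 180]
flange top [215 199  23  22 301] ((226.0, 209.0), 11.401854515075684) ((225.97767639160156, 209.09815979003906), (21.367219924926758, 22.818330764770508), 62.544918060302734) [579.0036379  162.35466212 125.        ]
post (array([627.44235724, 177.44540736, 154.18683264]), np.float64(4.223341840826097)) tip (array([563.43177521, 157.87368347, 155.9846028 ]), np.float64(4.871556794892101))
strip z150 [630.2827594  179.67516969 150.        ] [587.12326355 167.42701785 150.        ] mark [553.31843562 155.19057996 126.        ] [550.54201515 155.09676401 126.        ]
red (array([ 592.92079794, -235.51727986,  204.36020834]), np.float64(2.2367479453802463)) (array([ 552.81567703, -198.22965875,  178.27287045]), np.float64(2.5014528732802948)) [ 572.86823748 -216.8734693   191.3165394 ] 60.65753546823052
slotwalls scene/top (array([ 583.48196561, -227.47093792,  212.94761418]), np.float64(62.580357813500704)) (array([ 568.41487494, -209.30169478,  180.79880881]), np.float64(54.626728560572616))
[ 454.1 -138.5   30. ]
[ 444.  -248.5   30. ]
[ 314.4 -228.    30. ]
[ 332.3 -123.8   30. ]
[ 646.1 -182.8  190. ]
[ 631.2 -269.5  190. ]
```

```bash
cat >> h.py <<'E'
u=lambda a:np.array(a,float)/np.linalg.norm(a)
def frame(xa,za): # cap frame from x dir & axis
    za=u(za); xa=u(xa-za*np.dot(xa,za)); return np.c_[xa,np.cross(za,xa),za]
def tool(C,flip): # tool R for cap frame C: tool x=-cap z, tool y=+-cap y
    y=C[:,1]*(-1 if flip else 1); x=-C[:,2]; return np.c_[x,y,np.cross(x,y)]
def now(): 
    o=manip.observe(); return o,np.array(o['ee_pos']),R.from_rotvec(o['orientation']).as_matrix()
def delta(p,M): # cm and deg in current tool axes
    o,q,N=now(); return (N.T@(p-q)/10).round(2),np.degrees(R.from_matrix(N.T@M).as_rotvec()).round(2)
HY=np.radians(16.3); hx=np.array([np.cos(HY),np.sin(HY),0]); CAP=np.array([579,162,100.5])
CY=np.radians(-9.3); HN=u([-.5*np.cos(CY),-.5*np.sin(CY),.866]); MC=np.array([573,-217,190.5])
E1=np.array([40.1,-37.3,26.1]); P=frame(E1,HN); rot=lambda F,d:F@R.from_euler('z',d,degrees=True).as_matrix()
S=rot(P,60)
E
python3 - <<'E'
from h import *
o,q,N=now(); print(N.round(2))
def roll(M,pos,t=None):  # angle of tool y about tool x, rel. to arm-plane side direction
    az=np.arctan2(pos[1],pos[0]); side=np.array([-np.sin(az),np.cos(az),0]); x=M[:,0]; b=np.cross(x,side)
    return np.degrees(np.arctan2(M[:,1]@b,M[:,1]@side)).round(1)
print("start",roll(N,q))
for f in(0,1):
    print(f,"hook",roll(tool(frame(hx,[0,0,1.]),f),CAP),"slot",roll(tool(S,f),MC),roll(tool(rot(S,180),f),MC),"pocket",roll(tool(P,f),MC),roll(tool(rot(P,180),f),MC))
sh=lambda x,y:(255+x/6-.4,200+(y-300)/6-.4); th=lambda x,y:(331+(x-396)/6-.4,165+(y-300)/6-.4)
a=tri(sh(85,432),th(628,532))
for z in (tri(sh(98,412),th(615,520)),tri(sh(268,378),th(563,390))): print(z)
print("slot model", [(MC+g*31*S[:,0]).round(1) for g in(1,-1)])
for g in(1,-1):
  for n in("scene","top"): print(n,proj(n,MC+g*31*S[:,0]).round(1),proj(n,MC+g*31*S[:,0]-13*HN).round(1))
E
```

```text
[[-0.    0.31  0.95]
 [-0.    0.95 -0.31]
 [-1.   -0.    0.  ]]
start 90.0
0 hook -0.7 slot -39.9 140.1 pocket 20.1 -159.9
1 hook 179.3 slot 140.1 -39.9 pocket -159.9 20.1
(array([ 550.8914927 , -225.19275848,  183.06751113]), np.float64(7.833783161468524))
(array([ 604.50334847, -205.00486883,  214.73881291]), np.float64(5.984326011735784))
slot model [array([ 598.4, -205.5,  203.9]), array([ 547.6, -228.5,  177.1])]
scene [[298.3 214.5]] [[301.1 219.8]]
top [[359.5 183.6]] [[359.3 182.2]]
scene [[270.8 220. ]] [[273.7 225.2]]
top [[369.5 203.7]] [[369.3 202.2]]
```

```bash
python3 - <<'E'
from h import *
T=tool(frame(hx,[0,0,1.]),1); print(T.round(2)); print(delta(CAP+[0,0,42+90],T), delta(CAP+[0,0,42],T))
E
```

```text
[[-0.    0.28 -0.96]
 [-0.   -0.96 -0.28]
 [-1.   -0.    0.  ]]
(array([ -1.62, -28.89,  49.87]), array([1.4537e+02, 8.0000e-02, 2.0000e-02])) (array([  7.38, -28.88,  49.87]), array([1.4537e+02, 8.0000e-02, 2.0000e-02]))
```

Emit:
jog_arm --pt "9.4 -8 0 0 0 0 0" --pt "9.4 -8 0 0 0 0 0" --pt "9.4 -6 -5 8 20 0 0" --pt "9.4 -5 -10 18 40 0 0" --pt "9.4 -4 -16 28 60 0 0" --pt "9.4 -3 -22 38 80 0 0" --pt "9.4 -1.6 -28.9 49.9 145.4 0 0" --pt "9.4 -1.6 -28.9 49.9 145.4 0 0" --pt "9.4 -1.6 -28.9 49.9 145.4 0 0" --pt "9.4 -1.6 -28.9 49.9 145.4 0 0" --pt "9.4 -1.6 -28.9 49.9 145.4 0 0" --pt "9.4 -1.6 -28.9 49.9 145.4 0 0" --pt "9.4 -1.6 -28.9 49.9 145.4 0 0" --pt "9.4 -1.6 -28.9 49.9 145.4 0 0" --pt "9.4 -1.6 -28.9 49.9 145.4 0 0" --pt "9.4 -1.6 -28.9 49.9 145.4 0 0" --pt "9.4 -1.6 -28.9 49.9 145.4 0 0"

```text
time: 2.22
ee_pos: [579.1, 162.2, 232.0]
orientation: [2.068, 0.296, -2.069]
contact_force: [0.1, -0.3, 0.7]
finger_gap: 94.5
```

```bash
python3 - <<'E'
from h import *
o,q,N=now(); print(o['qpos'].round(2))
def crop(im,x,y,w,h,k): return cv2.resize(im[y:y+h,x:x+w],(w*k,h*k),interpolation=cv2.INTER_CUBIC)
s=cams.get_image("scene")[:,:,::-1].copy();t=cams.get_image("top")[:,:,::-1].copy()
cv2.imwrite("pics/s1.png",s);cv2.imwrite("pics/t1.png",t)
a=np.hstack([crop(s,340,60,80,90,5),crop(t,185,170,80,90,5)])
for n,x0,y0,ox in(("scene",340,60,0),("top",185,170,400)):
    for P_ in (CAP+[0,0,54],CAP+[0,0,54]+23*np.array([-hx[1],hx[0],0]),CAP+[0,0,54]-23*np.array([-hx[1],hx[0],0]),CAP+[0,0,25.5]+29*hx,CAP+[0,0,25.5]-29*hx):
        p=((proj(n,P_)[0]-[x0,y0]+.5)*5+[ox,0]).astype(int); cv2.circle(a,tuple(p.tolist()),3,(255,0,0),-1)
cv2.imwrite("pics/c2.png",a)
E
```

```text
[-0.84  0.43  0.69  1.68 -0.29  1.14 -1.36]
```

View pics/c2.png

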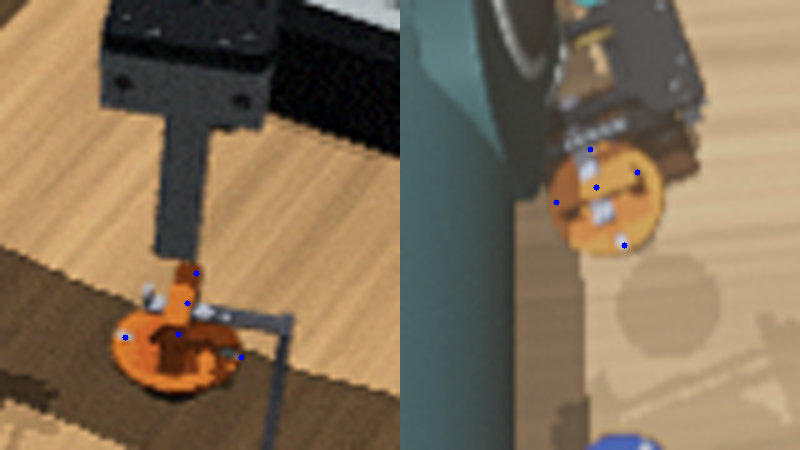

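The scene mark at (122,337) is within 3 enlarged pixels of my prediction (125,337), and the top mark agrees to about the same. That is close enough to descend.

Emit:
jog_arm --pt "9.4 3 0 0 0 0 0" --pt "9.4 6 0 0.1 0 0 0" --pt "9.4 8 0 0.1 0 0 0" --pt "9.4 8.9 0 0.1 0 0 0" --pt "9.4 8.9 0 0.1 0 0 0" --pt "4 8.9 0 0.1 0 0 0" --pt "4 8.9 0 0.1 0 0 0" --pt "4 8.9 0 0.1 0 0 0" --pt "4 8.9 0 0.1 0 0 0" --pt "4 8.9 0 0.1 0 0 0" --pt "4 8.9 0 0.1 0 0 0" --pt "4 8.9 0 0.1 0 0 0" --squeeze 45

```text
time: 3.82
ee_pos: [578.4, 161.8, 143.5]
orientation: [2.069, 0.296, -2.069]
contact_force: [-0.2, -0.3, 0.5]
finger_gap: 45.4
```

Emit:
jog_arm --pt "4 -0.7 0 0 0 0 0" --pt "4 -1.3 0 0 0 0 0" --pt "4 -1.3 0 0 0 0 0" --pt "4 -1.3 0 2.5 0 0 0" --pt "4 -1.3 0 5 0 0 0" --pt "4 -1.3 0 7.5 0 0 0" --pt "4 -1.3 0 9.5 0 0 0" --pt "4 -1.3 0 9.5 0 0 0" --pt "4 -6 0 9.5 0 0 0" --pt "4 -10 0 9.5 0 0 0" --pt "4 -15 0 9.5 0 0 0" --pt "4 -15 0 9.5 0 0 0"

```text
time: 5.32
ee_pos: [489.1, 135.7, 296.6]
orientation: [2.075, 0.298, -2.064]
contact_force: [0.2, 0.6, -1.9]
finger_gap: 45.8
```

```bash
python3 - <<'E'
from h import *
o,q,N=now(); print(o['qpos'].round(2))
# cap height at TCP h0: hang 100.5 -> TCP height 43
for g in(60,35): print(g,delta(MC+HN*(43+g),tool(S,1)))
E
```

```text
[-1.    0.16  0.76  1.82 -0.12  1.2  -1.5 ]
60 (array([ 1.61, 33.99,  6.49]), array([-4.37, 26.23, 14.05]))
35 (array([ 3.78, 34.53,  5.38]), array([-4.37, 26.23, 14.05]))
```

Emit:
jog_arm --pt "4 0 6 1.2 0 5 2.7" --pt "4 0 12 2.4 0 10 5.4" --pt "4 0 18 3.6 -2 16 8" --pt "4 0.5 24 4.8 -3 21 11" --pt "4 1.6 30 6 -4 25 13" --pt "4 1.6 34 6.5 -4.4 26.2 14" --pt "4 1.6 34 6.5 -4.4 26.2 14" --pt "4 1.6 34 6.5 -4.4 26.2 14" --pt "4 1.6 34 6.5 -4.4 26.2 14" --pt "4 1.6 34 6.5 -4.4 26.2 14"

```text
time: 6.58
ee_pos: [519.8, -209.8, 277.3]
orientation: [2.375, 0.172, -1.416]
contact_force: [0.2, 0.5, -1.6]
finger_gap: 45.3
```

```bash
python3 - <<'E'
from h import *
o,q,N=now(); print(o['qpos'].round(2),delta(MC+HN*(43+60),tool(S,1)))
def crop(im,x,y,w,h,k): return cv2.resize(im[y:y+h,x:x+w],(w*k,h*k),interpolation=cv2.INTER_CUBIC)
s=cams.get_image("scene")[:,:,::-1].copy();t=cams.get_image("top")[:,:,::-1].copy()
cv2.imwrite("pics/s2.png",s);cv2.imwrite("pics/t2.png",t)
a=np.hstack([crop(s,240,150,80,110,5),crop(t,325,135,80,110,5)])
C=np.c_[-N[:,2]*0,N[:,0]*0,-N[:,0]]; C=np.c_[N[:,2],-N[:,1],-N[:,0]]; org=q-C[:,2]*43
th=np.linspace(0,2*np.pi,60,endpoint=False); circ=np.c_[np.cos(th),np.sin(th)]
for n,x0,y0,ox in(("scene",240,150,0),("top",325,135,400)):
    for pts,col in((org+(circ*32)@C[:,:2].T+C[:,2]*25.5,(255,0,0)),(org+np.array([[29,0,8],[-29,0,8],[29,0,25.5],[-29,0,25.5]])@C.T,(255,0,255)),(MC+(circ*36)@P[:,:2].T,(0,255,0))):
      for p in proj(n,pts):
        p=((p-[x0,y0]+.5)*5+[ox,0]).astype(int); cv2.circle(a,tuple(p.tolist()),1,col,-1)
cv2.imwrite("pics/c3.png",a)
E
```

```text
[-0.93 -0.15  1.25  2.12  0.08  0.55 -0.91] (array([-0.1 ,  0.03, -0.34]), array([0.05, 0.37, 0.02]))
```

View pics/c3.png

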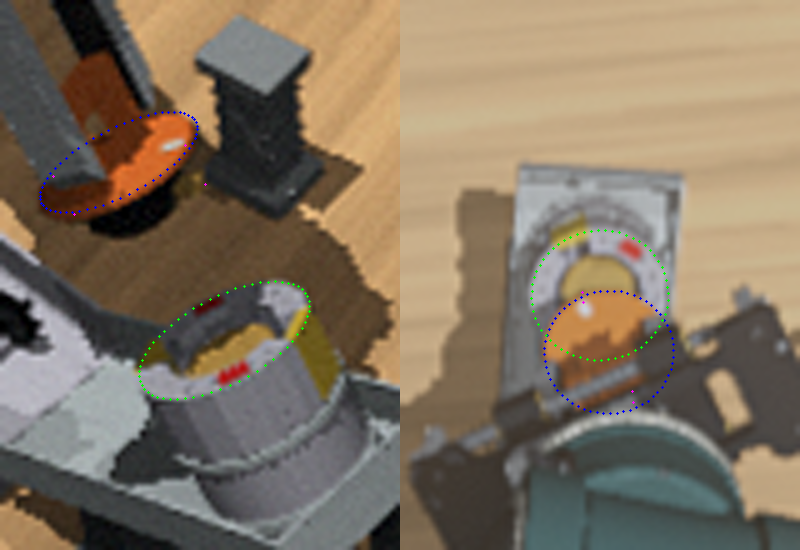

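```bash
cat >> h.py <<'E'
def capf(): 
    o,q,N=now(); C=np.c_[N[:,2],-N[:,1],-N[:,0]]; return q-C[:,2]*43,C
E
python3 - <<'E'
from h import *
O,C=capf(); print(O.round(1))
for g in(29,-29):
  for n in("scene","top"): print(g,n,proj(n,O+C@[g,0,25.5]).round(1),proj(n,O+C@[g,0,8]).round(1))
M,e=tri((274.1,178.5),(361.1,196.5)); print("mark",e,(C.T@(M-O)).round(1))
s=cv2.imread("pics/s2.png");t=cv2.imread("pics/t2.png")
for n,im,x,y,w in(("scene",s,245,170,40),("top",t,350,190,30)):
    h=cv2.cvtColor(im,cv2.COLOR_BGR2HSV)[y:y+30,x:x+w]
    m=cv2.inRange(h,(3,120,50),(17,255,255)) if n=="scene" else cv2.inRange(h,(5,120,50),(18,255,255))
    m=cv2.morphologyEx(m,cv2.MORPH_OPEN,np.ones((2,2)))
    k,l,st,c=cv2.connectedComponentsWithStats(m); i=1+st[1:,4].argmax(); print(n,st[i]+[x,y,0,0,0])
    ci=np.array([[32*np.cos(a),32*np.sin(a),hh] for a in np.linspace(0,6.28,99) for hh in(20.5,25.5)])
    p=proj(n,O+ci@C.T); print(p.min(0).round(1),p.max(0).round(1))
E
```

```text
[ 540.9 -213.2  240.1]
29 scene [[250.4 184.8]] [[254.6 192.3]]
29 top [[371.2 214.9]] [[370.9 212.6]]
-29 scene [[276.7 178.5]] [[280.8 186.3]]
-29 top [[361.2 194.9]] [[361.  192.9]]
mark 2.4538056577870613 [-24.5   1.4  26. ]
scene [245 170  39  30 526]
[247.7 171.9] [280.3 194.2]
top [355 194  21  19 260]
[353.3 192. ] [379.2 217.2]
```

The prediction overlay matches the hopper rim. The cap sits about 1.5 mm toward cap +x of the nominal grip, with the mark at scene (274,178) and top (361,196). Joint 3 is at its limit, so I'll detour sideways to bring it back inside its range.

Emit:
jog_arm --pt "4 -3 5 0 0 0 0" --pt "4 -4 10 0 0 0 0" --pt "4 -4 15 0 0 0 0" --pt "4 -4 20 0 0 0 0" --pt "4 -4 24 0 0 0 0" --pt "4 -4 24 0 0 0 0" --pt "4 -4 24 0 0 0 0"

```text
time: 7.55
ee_pos: [569.3, -430.1, 371.7]
orientation: [2.373, 0.169, -1.418]
contact_force: [0.1, 0.2, -2.7]
finger_gap: 45.5
```

```bash
python3 - <<'E'
from h import *
o,q,N=now(); print(o['qpos'].round(3),delta(MC+HN*(43+60),tool(S,1)))
E
```

```text
[-0.088  0.4    1.086  1.615 -0.815  1.045  0.007] (array([  3.82, -24.13,  -0.43]), array([ 0.01,  0.5 , -0.06]))
```

Emit:
jog_arm --pt "4 0 -6 0 0 0 0" --pt "4 1 -12 -0.2 0 0 0" --pt "4 2 -18 -0.4 0 0.3 0" --pt "4 3.8 -24.1 -0.6 0 0.5 0" --pt "4 5 -24.1 -0.6 0 0.5 0" --pt "4 6.3 -24.1 -0.6 0 0.5 0" --pt "4 6.3 -24.1 -0.6 0 0.5 0" --pt "4 6.3 -24.1 -0.6 0 0.5 0" --pt "4 6.3 -24.1 -0.6 0 0.5 0"

```text
time: 8.68
ee_pos: [535.9, -208.5, 260.3]
orientation: [2.382, 0.175, -1.404]
contact_force: [0.0, 0.7, -1.7]
finger_gap: 45.7
```

```bash
sed -i 's/C=np.c_\[N\[:,2\],-N/C=np.c_[-N[:,2],-N/' h.py; python3 - <<'E'
from h import *
o,q,N=now(); print(o['qpos'].round(2),delta(MC+HN*(43+35),tool(S,1)))
def crop(im,x,y,w,h,k): return cv2.resize(im[y:y+h,x:x+w],(w*k,h*k),interpolation=cv2.INTER_CUBIC)
s=cams.get_image("scene")[:,:,::-1].copy();t=cams.get_image("top")[:,:,::-1].copy()
cv2.imwrite("pics/s3.png",s);cv2.imwrite("pics/t3.png",t)
a=np.hstack([crop(s,245,165,66,80,6),crop(t,335,160,66,80,6)])
O,C=capf(); O=O+C@[-1.5,.5,0]
th=np.linspace(0,2*np.pi,40,endpoint=False); circ=np.c_[np.cos(th),np.sin(th)]
for n,x0,y0,ox in(("scene",245,165,0),("top",335,160,396)):
    for pts,col in((O+(circ*32)@C[:,:2].T+C[:,2]*25.5,(255,0,0)),(O+np.array([[27,0,25.5],[-27,0,25.5]])@C.T,(255,0,255)),(MC+(circ*36)@P[:,:2].T,(0,255,0))):
      for p in proj(n,pts):
        p=((p-[x0,y0]+.5)*6+[ox,0]).astype(int); cv2.circle(a,tuple(p.tolist()),1,col,-1)
cv2.imwrite("pics/c4.png",a)
E
```

```text
[-0.75  0.04  1.17  2.12 -0.34  0.52 -0.54] (array([0.14, 0.11, 0.3 ]), array([ 0.08, -0.2 ,  0.01]))
```

View pics/c4.png

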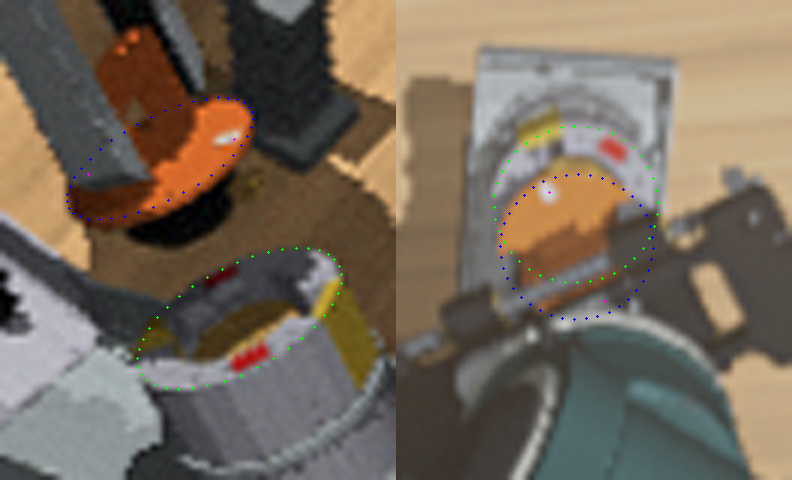

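The mark overlays agree in both views: scene (228,137) and top (547,190). I'll correct the small residual and lower the nose into the mouth.

Emit:
jog_arm --pt "4 0.1 0.16 0.15 0 -0.2 0" --pt "4 1 0.16 0.15 0 -0.2 0" --pt "4 2 0.16 0.15 0 -0.2 0" --pt "4 3 0.16 0.15 0 -0.2 0" --pt "4 3.8 0.16 0.15 0 -0.2 0" --pt "4 3.8 0.16 0.15 0 -0.2 0" --pt "4 3.8 0.16 0.15 0 -0.2 0"

```text
time: 9.65
ee_pos: [553.9, -213.5, 226.9]
orientation: [2.378, 0.174, -1.408]
contact_force: [0.5, 0.0, -2.3]
finger_gap: 45.6
```

```bash
cat >> h.py <<'E'
def st(g,F=None):
    o,q,N=now(); F=S if F is None else F; T=tool(F,1); C=np.c_[-T[:,2],-T[:,1],-T[:,0]]
    print(o['qpos'].round(2),"d",delta(MC+HN*(43+g)+C@[1.5,-.5,0],T),"F tool",(N.T@o['contact_force']).round(1),"M",(N.T@o['moment']).round(2),"t",o['time'],"gap",round(o['finger_gap'],1))
E
python3 -c "
from h import *
st(-3)"
```

```text
[-0.57  0.19  1.05  2.12 -0.66  0.5  -0.26] d (array([ 0.13,  0.01, -0.01]), array([0.1 , 0.04, 0.01])) F tool [ 2.2 -0.5  0.5] M [-0.04 -0.68 -0.38] t 9.65 gap 45.6
```

Emit:
jog_arm --pt "4 0.2 0 0 0 0 0" --pt "4 0.4 0 0 0 0 0" --pt "4 0.55 0 0 0 0 0" --pt "4 0.55 0 0 0 0 0"

```text
time: 10.15
ee_pos: [556.7, -213.7, 221.9]
orientation: [2.378, 0.174, -1.409]
contact_force: [0.1, -0.4, -1.2]
finger_gap: 45.5
```

```bash
python3 -c "
from h import *
st(-7)"
```

```text
[-0.54  0.21  1.02  2.12 -0.69  0.5  -0.23] d (array([-0.05,  0.04, -0.01]), array([0.12, 0.05, 0.02])) F tool [1.1 0.1 0.6] M [-0.04 -0.73 -0.33] t 10.15 gap 45.5
```

Emit:
jog_arm --pt "4 0.2 0.04 0 0 0 0" --pt "4 0.4 0.04 0 0 0 0" --pt "4 0.4 0.04 0 0 0 0"

```text
time: 10.52
ee_pos: [558.9, -214.3, 218.5]
orientation: [2.378, 0.174, -1.409]
contact_force: [-2.5, 1.7, 2.1]
finger_gap: 45.6
```

```bash
python3 -c "
from h import *
st(-11)"
```

```text
[-0.52  0.22  1.01  2.11 -0.71  0.49 -0.22] d (array([-0.06,  0.  ,  0.  ]), array([0.11, 0.04, 0.03])) F tool [-3.2 -1.8  0.5] M [-0.01 -0.59 -0.79] t 10.525 gap 45.6
```

The force matches the spring, so the lugs are in the slots. I'll keep pressing.

Emit:
jog_arm --pt "4 0.2 0 0 0 0 0" --pt "4 0.4 0 0 0 0 0" --pt "4 0.6 0 0 0 0 0" --pt "4 0.75 0 0 0 0 0" --pt "4 0.75 0 0 0 0 0"

```text
time: 11.15
ee_pos: [562.6, -215.0, 212.0]
orientation: [2.378, 0.174, -1.408]
contact_force: [-5.2, 2.8, 5.9]
finger_gap: 45.8
```

```bash
python3 -c "
from h import *
st(-19)"
```

```text
[-0.49  0.24  0.98  2.11 -0.75  0.49 -0.18] d (array([-0., -0.,  0.]), array([0.11, 0.03, 0.03])) F tool [-7.9 -2.6  0.7] M [-0.04 -0.83 -0.96] t 11.15 gap 45.8
```

Emit:
jog_arm --pt "4 0.06 0 0 0 0 0" --pt "4 0.12 0 0 0 0 0" --pt "4 0.12 0 0 0 0 0"

```text
time: 11.52
ee_pos: [563.2, -215.1, 211.1]
orientation: [2.378, 0.174, -1.408]
contact_force: [-4.9, 1.9, 6.7]
finger_gap: 45.7
```

```bash
python3 -c "
from h import *
st(-20)"
```

```text
[-0.49  0.24  0.98  2.11 -0.76  0.49 -0.18] d (array([-0.02, -0.  ,  0.01]), array([0.11, 0.03, 0.03])) F tool [-8.3 -1.5  0.4] M [-0.05 -0.81 -0.99] t 11.525 gap 45.7
```

Emit:
jog_arm --pt "4 0.02 0.01 0.03 8 0 0" --pt "4 0.02 0.03 0.05 16 0 0" --pt "4 0.02 0.04 0.07 24 0 0" --pt "4 0.02 0.06 0.09 32 0 0" --pt "4 0.02 0.06 0.09 32 0 0"

```text
time: 12.15
ee_pos: [563.0, -216.4, 210.9]
orientation: [-2.617, 0.241, 1.509]
contact_force: [-5.1, 1.8, 7.3]
finger_gap: 45.8
```

```bash
python3 -c "
from h import *
st(-20,rot(S,-30))"
```

```text
[-0.58  0.29  1.11  2.11 -0.86  0.53 -0.65] d (array([-0.03, -0.05,  0.01]), array([-2.02, -0.  , -0.04])) F tool [-8.9 -0.9  1. ] M [ 0.05 -0.76  0.01] t 12.15 gap 45.8
```

Emit:
jog_arm --pt "4 0.02 0.01 0.01 8 0 0" --pt "4 0.02 0.02 0.01 16 0 0" --pt "4 0.02 0.03 0.01 24 0 0" --pt "4 0.02 0.04 0.01 30 0 0" --pt "4 0.02 0.04 0.01 30 0 0" --pt "4 0.02 0.04 0.01 30 0 0"

```text
time: 12.9
ee_pos: [562.8, -216.8, 210.7]
orientation: [-2.2, 0.55, 1.235]
contact_force: [-5.5, 1.1, 7.8]
finger_gap: 45.6
```

```bash
python3 -c "
from h import *
st(-15,P)"
```

```text
[-0.64  0.33  1.2   2.12 -0.95  0.57 -1.1 ] d (array([-0.55, -0.01,  0.04]), array([-1.91, -0.02, -0.03])) F tool [-9.6  0.4  0.9] M [ 0.08 -0.76  0.41] t 12.9 gap 45.6
```

Emit:
jog_arm --pt "4 -0.15 0 0 0 0 0" --pt "4 -0.3 0 0 0 0 0" --pt "4 -0.45 0 0 0 0 0" --pt "4 -0.52 0 0 0 0 0" --pt "4 -0.52 0 0 0 0 0"

```text
time: 13.52
ee_pos: [560.3, -216.4, 215.1]
orientation: [-2.2, 0.55, 1.235]
contact_force: [0.8, -2.5, 1.8]
finger_gap: 45.5
```

```bash
python3 -c "
from h import *
st(-15,P)"
```

```text
[-0.66  0.31  1.2   2.12 -0.91  0.56 -1.13] d (array([-0.03, -0.01,  0.04]), array([-1.89, -0.02, -0.04])) F tool [-1.   0.9 -2.9] M [0.1  0.16 0.72] t 13.525 gap 45.5
```

The axial force has dropped below the spring load, so the rim is holding the lugs. I'll release and back off along the axis.

Emit:
jog_arm --pt "5.5 0 0 0 0 0 0" --pt "7 0 0 0 0 0 0" --pt "9.4 0 0 0 0 0 0" --pt "9.4 0 0 0 0 0 0" --pt "9.4 0 0 0 0 0 0" --pt "9.4 0 0 0 0 0 0" --pt "9.4 0 0 0 0 0 0" --pt "9.4 -2 0 0 0 0 0" --pt "9.4 -4 0 0 0 0 0" --pt "9.4 -7 0 0 0 0 0" --pt "9.4 -10 0 0 0 0 0" --pt "9.4 -14 0 0 0 0 0" --pt "9.4 -14 0 0 0 0 0" --pt "9.4 -14 0 0 0 0 0"

```text
time: 15.28
ee_pos: [490.9, -205.1, 337.0]
orientation: [-2.199, 0.548, 1.234]
contact_force: [0.1, 0.3, -0.2]
finger_gap: 94.0
```

```bash
python3 - <<'E'
from h import *
st(100,P)
def crop(im,x,y,w,h,k): return cv2.resize(im[y:y+h,x:x+w],(w*k,h*k),interpolation=cv2.INTER_CUBIC)
s=cams.get_image("scene")[:,:,::-1].copy();t=cams.get_image("top")[:,:,::-1].copy()
cv2.imwrite("pics/s4.png",s);cv2.imwrite("pics/t4.png",t)
a=np.hstack([crop(s,245,165,66,80,6),crop(t,335,150,66,80,6)])
for n,x0,y0,ox in(("scene",245,165,0),("top",335,150,396)):
    th=np.linspace(0,2*np.pi,40,endpoint=False); circ=np.c_[np.cos(th),np.sin(th)]
    for pts,col in((MC+(circ*32)@P[:,:2].T+HN*10.5,(255,0,0)),(MC+np.array([[27,0,10.5],[-27,0,10.5]])@P.T,(255,0,255))):
      for p in proj(n,pts):
        p=((p-[x0,y0]+.5)*6+[ox,0]).astype(int); cv2.circle(a,tuple(p.tolist()),1,col,-1)
cv2.imwrite("pics/c5.png",a)
E
```

```text
[-0.64 -0.29  0.89  2.09  0.24  0.72 -2.14] d (array([ 2.53, -0.01,  0.05]), array([-1.96, -0.03,  0.09])) F tool [ 0.2 -0.3  0.2] M [ 0.02 -0.52  0.31] t 15.275 gap 94.0
```

View pics/c5.png

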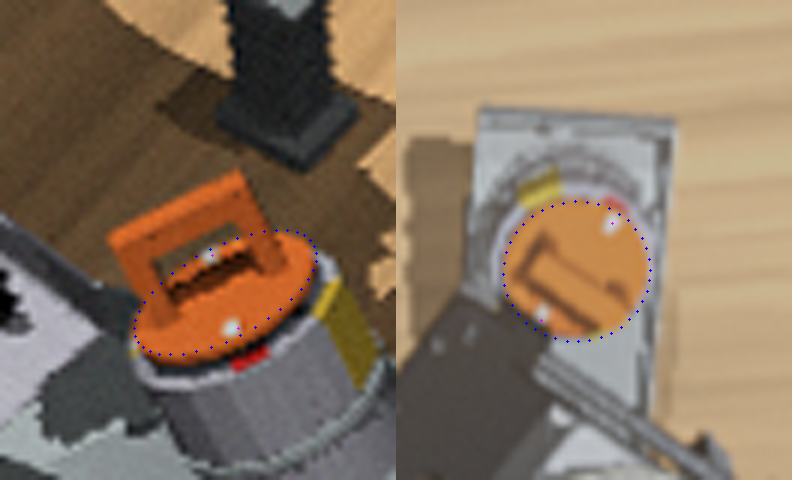

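The cap is seated. Its white marks line up with the red pocket marks at scene (232,327) and top (610,222), and the flange lies on the outline predicted for locked. I'll check the bystanders by image difference, then hand in.

```bash
python3 - <<'E'
from h import *
a=cv2.imread("pics/s0.png") if False else cv2.imread("pics/scene0.png"); b=cams.get_image("scene")[:,:,::-1]; c=cv2.imread("pics/s4.png")
for n,(x,y,w,h) in dict(pier=(275,150,32,45),wb=(324,185,26,28),wc=(362,203,20,34),wa=(218,202,36,34),tram=(405,190,60,80),drill=(200,295,95,100),blue=(312,118,32,30),turq=(420,162,30,32)).items():
    print(n,round(float(np.median(cv2.absdiff(a,b)[y:y+h,x:x+w])),1),round(float(cv2.absdiff(a,b)[y:y+h,x:x+w].mean()),1))
print("cap still",cv2.absdiff(c,np.ascontiguousarray(b))[165:245,245:311].max())
print(manip.job_done())
E
```

```text
pier 6.0 20.7
wb 4.0 5.4
wc 4.0 4.3
wa 6.0 11.4
tram 4.0 4.3
drill 4.0 4.5
blue 4.0 4.2
turq 4.0 4.2
cap still 87
the job is handed in; nothing more can be done
None
```

The orange cap is locked on the hopper and the job is handed in, at about 15 s of the 54 s allowed. I lifted the cap off the hook, fitted the lugs into the slots, pressed to about 10 N, twisted it 62° clockwise, eased off, released and backed away.

**Lock:** After release, both white marks lined up with the red pocket marks, and the flange sat on the outline I predicted for a locked cap. Before letting go, the pull along the axis was about 3 N, below the roughly 7 N of the spring, so the rim was holding the lugs. I did not test the lock by trying to turn it back.

**Bystanders:** Comparing pictures from before and after, five of the eight crops were unchanged to within noise: tram, drill, wheelset_c and the blue and turquoise look-alikes. wheelset_b differed only slightly more. The pier and wheelset_a crops differed more. I put that down to the arm and its shadow, because the arm never went near either, but I did not check them separately.

**Disagreement:** My last check, comparing two pictures of the cap area, gave a peak pixel difference of 87. I had expected only noise, and I did not look into it before handing in. It may be an edge or the arm settling.

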